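# Feed the bench press and press its lever through the guard window

### The arm

A 7-joint arm with a two-finger parallel gripper is mounted at the origin on a cart in front of the work surface, level with it; the furniture and walls round the work are solid. World frame = base frame: x ahead of the robot, y to its left, z up, the work surface at z = 0. Lengths are in m, angles in degrees, forces in N, time in s.
With the tool pointing down it reaches from about 0.425 to 0.875 m from the base axis. Payload 4.7 kg.
Tool frame: the origin (TCP) lies on the centre line of the jaws, within the pads' length; the fingertips stand 8 mm ahead of it and the grasp point (between the pads) lies 11 mm behind it; z points along the fingers, x is the direction in which the jaws open and shut, and the axes are right-handed (so a half turn about z gives the same grasp; the last joint's range is limited). The gripper opens to 87 mm and grips with 3 to 60 N. Pads are 19 mm wide; open, the fingers measure 117 mm over their backs; the gripper's body (75 mm by 190 mm) begins 51 mm behind the grasp point.
Start: joints at [-67.775, 18.392, -4.016, 83.108, 1.295, 78.541, -3.26], TCP at [0.237, 0.605, 0.192] pointing down, gripper open.
Joint ranges: [-163.93, 163.93], [-17.29, 119.83], [-79.2, 71.16], [3.27, 140.29], [-89.18, 269.18], [5.43, 117.66], [-154.24, 154.24]. Speed limits (degrees/s): [147.25, 147.25, 180, 180, 180, 180, 180].

### API

Orientations are given as [roll, pitch, yaw] about the fixed x, y, z axes, in that order (R = Rz(yaw) Ry(pitch) Rx(roll)).
In Python, from cell import telemetry, read_camera, get_calibration, sign_off gives the robot as it stands. The module is installed in compiled form; this text tells all that it offers.
- The arm moves only by the tool carry_out, never from a script. Its arguments are lists of equal length, an entry for each row: "translation": the shift along the tool's x, y, z in cm, a list of three; "turn": the turn about the tool's z in rad; "gripper": the opening, from 0 (shut) to 1 (fully open). In form: {"translation": [[dx, dy, dz], ...], "turn": [turn, ...], "gripper": [gripper, ...]}. A call has 1 to 5 rows; each row is the pose to reach, as a shift and turn from the pose commanded when the call began, along the tool's axes at that moment; what a row does not reach only later rows make up. A row lasts 1/8 s, in which the tool goes at most 62.5 mm and 10.7 degrees, less where a joint would pass 70% of its speed; a pose out of reach is approached as far as the arm can. A call with a gripper value outside its range is refused whole. The fingers move at their own pace and stop on an object; "squeeze" is the grip in N (left out, the last holds). Time passes only in rows, so rows that repeat a pose let the fingers close. It gives the time, the measured TCP pose, the force and the opening at its end, in the units of the state.
- telemetry.get_obs(): the state, without advancing time (a new reading comes with each control period).
- read_camera(name): name is "side" or "top"; returns the picture (420x560x3 uint8, red, green, blue); there is no depth.
- get_calibration(name): a dict with "fx", "fy", "cx", "cy" (pixels), "R" (3x3) and "t" (3): a world point X has camera coordinates R X + t. Camera axes: x right, y down, z forward; pixel columns grow to the right and rows downward; lengths in m; the calibration is good to about 2 mm. A picture is of the moment at which its call begins. get_calibration takes no time and is no camera call.
- sign_off(): hands the job in, once; it reports no verdict.
The state is a dict: "time_s": time; "qpos": joint angles; "joint_velocities": joint speeds; "effort": joint torques, N m; "tool_pos": TCP position; "tool_rot": TCP orientation; "force": force on the tool from outside, world axes, zero at the start; "wrist_torque": the same for the moment, N m; "grip_width": finger opening in m.
Only numpy, scipy, OpenCV 4.12 (cv2) and the standard library are available. Lean on these libraries where they do the work, as an engineer would, in place of code of your own. Each camera call takes 0.05 s, during which the arm holds its last target.

### The job

Using the fingertips only, with nothing gripped or lifted, push the aluminium feed slide by its upright tab straight in under the bench press until it meets its stop. Then reach down through the window of the yellow guard without touching the guard, press the red lever pad all the way down, and finish while still holding it down. Leave the wax puck, pliers, brass tube and tweezers where they are.

Things in the scene. Friction and masses are not known exactly. Their poses are not given: they have to be found in the camera images.
- press: fixed grey bench press, base 290 x 160 x 10 mm, at a varying place and yaw. Origin: centre of the base's underside, on the worktop; +x along the feed direction, away from the robot, z up. A channel between two rails (tops 20 mm over the worktop) runs along its x axis from x = -105 mm to a stop with its face at x = +80 mm. Apart from guard and lever, all in front of x = +50 mm is below 22 mm
- guard: yellow guard with clear side and back panels, fixed over the press; origin and axes as the press. Roof from x = -71 to +135, y = -75 to +75 mm, sloping up to the back: top 90 mm over the worktop at the front edge, 111 mm at the back. Window from x = -53 to +29, y = -53 to +53 mm (82 x 106 mm). The slide enters below the roof's open front. Must not be touched
- window (a point): centre of the guard's window, level with the roof's top surface (96 mm over the worktop); its axes are those of the press
- lever: steel lever with a red pad (three black ribs; 46 mm along x, 60 mm along y, 10 mm thick) at its front end under the window. Origin on the pivot, 127 mm behind the pad's centre and 68 mm over the worktop
- pad_top (a point): centre of the red pad's top face, right under the window's centre: 74 mm over the worktop when up, 49 mm when fully down (25 mm of travel)
- lever_angle (a joint): lever angle: 0 up (sprung), 0.20 rad fully down against a hard end stop; pivot 127 mm behind the pad's centre. A spring returns it: about 2 N on the pad starts it and about 9 N holds it fully down. It drives the ram down onto the blank
- slide: loose aluminium feed slide, 0.2 to 0.45 kg, in the channel with 2 mm of play at each side: a bar 200 (x) x 40 x 14 mm with a brass disc (the blank) on top near its far end and an upright tab at its near end. Origin: centre of the bar's underside, 10 mm over the worktop; its x points along the channel to the stop. It starts 30 to 50 mm short of the stop
- tab (a point): point on the near face (towards the robot) of the slide's upright tab, on its middle line, 34 mm over the worktop; the tab is 50 mm wide, 8 mm thick and spans 14 to 50 mm over the worktop. Push here along the slide's +x. With the slide home this face is at x = -120 mm in the press's frame, 49 mm in front of the guard
- nose (a point): centre of the far end face of the slide; it meets the stop at x = +80 mm in the press's frame
- wax: brown wax puck, 45 mm across, 16 mm high, loose, right of the press; origin at the centre of its underside; leave it alone
- pliers: red-handled flat pliers lying on the worktop, 37 x 139 x 10 mm, loose, left of the press; origin at the centre of the underside; leave them alone
- tube: brass tube on a foot, 28 x 40 x 57 mm, standing, loose, right of the press; origin at the centre of its underside; leave it alone
- tweezers: steel tweezers, 10 x 130 x 8 mm, loose, near the left front corner of the worktop; origin at the centre of the underside; leave them alone

How it is judged (in metres and radians):
On the way, in this order (a step that is already met when the one before it is completed fails the run):
1. the feed slide is pushed home against its stop, lever still up (x of nose in the frame of press above 0.077 m and value of joint lever_angle below 0.05 rad), for 0.2 s.
2. the lever is pressed all the way down by the fingers (value of joint lever_angle above 0.18 rad and contact force between the fingers and lever above 2 N), for 0.3 s.
At the end, for the whole second after the job is handed in: The slide lies in its channel with its nose within 4 mm of the stop, and the fingers hold the red pad down (lever at 0.18 rad or more of its 0.20, at least 2 N on the pad) (all of step 2 and x of nose in the frame of press above 0.076 m and height (world z) of slide below 0.014 m and linear speed of slide below 0.02 m/s); the arm keeps its last pose, push and grip.
It fails at once if the robot touches the guard (contact force between any of the fingers, the arm and guard above 0.5 N).
It fails at once if the slide is lifted or tipped out of its channel (height (world z) of slide above 0.018 m or height (world z) of nose above 0.028 m or height (world z) of tab above 0.046 m).
It fails at once if the lever is pressed before the slide is home (value of joint lever_angle above 0.06 rad and x of nose in the frame of press below 0.075 m).
It fails at once if a bystander (wax puck, pliers, brass tube or tweezers) is moved by more than 15 mm (distance of any of wax, pliers, tube, tweezers from where it was at the start of the episode above 0.015 m).
It also fails if it takes over 42 s, if anything falls off the work surface, if the arm or the gripper's body presses on something with over 40 N, if the wrist force passes 120 N, or if a joint passes its speed limit or range.

## Working session

There is one attempt and no reset: what is moved stays moved. The work goes in short steps, Python scripts to look and compute and a tool call to move; the robot and the scene stay as the last step left them, time stands still between calls to the robot, and variables do not carry over. Pictures are saved under pics/ and viewed, and the job is handed in when it is done.

Besides the shell and the picture viewer there is one more tool, called after ">>>" by a JSON object that holds its "op" and its "data", one argument or row to a line. carry_out: Moves the arm, as the interface text tells. Its arguments: {"type":"object","properties":{"translation":{"type":"array","items":{"type":"array","items":{"type":"number"}}},"turn":{"type":"array","items":{"type":"number"}},"gripper":{"type":"array","items":{"type":"number"}},"squeeze":{"type":"number"}},"required":["translation","turn","gripper"]}

```bash
mkdir -p pics
python3 - <<'E'
from cell import telemetry, read_camera, get_calibration
import cv2
print(telemetry.get_obs())
for n in("side","top"):
    cv2.imwrite(f"pics/{n}0.png",read_camera(n)[:,:,::-1]); print(n,get_calibration(n))
E
```

```text
{'time_s': 0.0, 'qpos': array([-67.77319213,  18.4376617 ,  -4.0134729 ,  83.17532727,
         1.29343054,  78.53995462,  -3.25975009]), 'joint_velocities': array([ 0.03667628, -0.08651471, -0.04092886, -0.07737031, -0.00186125,
        0.00026815, -0.04786328]), 'effort': array([-1.54850368e-04, -4.91295147e+01, -4.04037489e-01, -3.12519872e+01,
       -6.39300956e-02,  4.39324498e-02,  1.81159926e-04]), 'tool_pos': array([0.2372088 , 0.60451595, 0.19077339]), 'tool_rot': array([1.79995127e+02, 1.07797482e-01, 6.85809296e+01]), 'force': array([ 0.00671344, -1.06088297, -0.22574281]), 'wrist_torque': array([-0.01509389, -0.00061437,  0.00721697]), 'grip_width': 0.08674191484137331}
side {'fx': 496.3849222942149, 'fy': 496.3849222942149, 'cx': 274.14871490032243, 'cy': 208.3720601374741, 'R': array([[ 0.84994559, -0.52643278, -0.02147136],
       [-0.35699307, -0.54544979, -0.75831423],
       [ 0.38748992,  0.65219096, -0.6515355 ]]), 't': array([-0.50084828,  0.27474642,  0.7718748 ])}
top {'fx': 381.0923870699044, 'fy': 381.0923870699044, 'cx': 278.4729954018115, 'cy': 206.48348239084396, 'R': array([[-0.02132262, -0.99976076, -0.00487564],
       [-0.99692758,  0.02162933, -0.07528333],
       [ 0.07537078,  0.00325542, -0.99715026]]), 't': array([-0.00224211,  0.58793628,  0.89322043])}
```

View pics/side0.png

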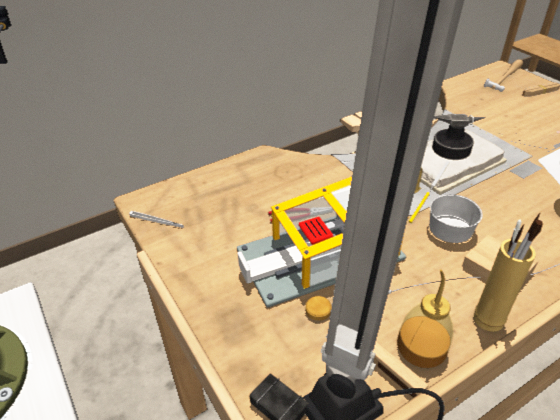

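View pics/top0.png

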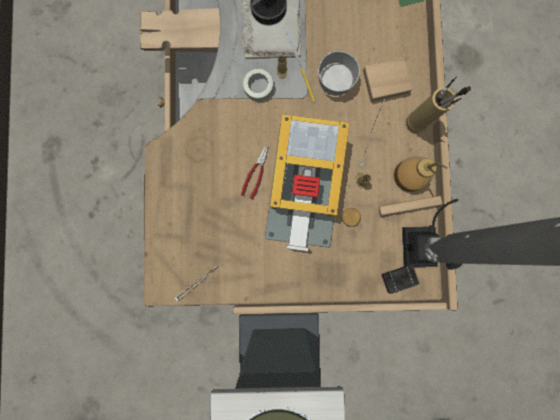

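Run:
```python
import cv2
a=cv2.imread("pics/top0.png")[100:265,230:390]
cv2.imwrite("pics/top0z.png",cv2.resize(a,(580,598),interpolation=cv2.INTER_CUBIC))
a=cv2.imread("pics/side0.png")[160:330,220:420]
cv2.imwrite("pics/side0z.png",cv2.resize(a,(700,595),interpolation=cv2.INTER_CUBIC))
```

```text
(no output)
```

View pics/top0z.png

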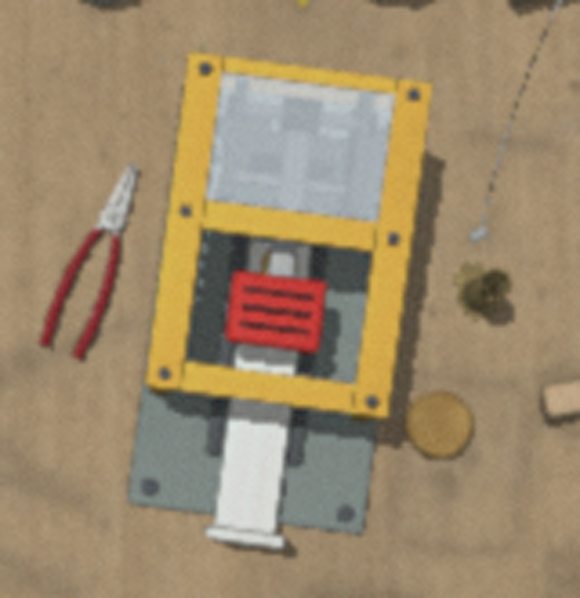

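View pics/side0z.png

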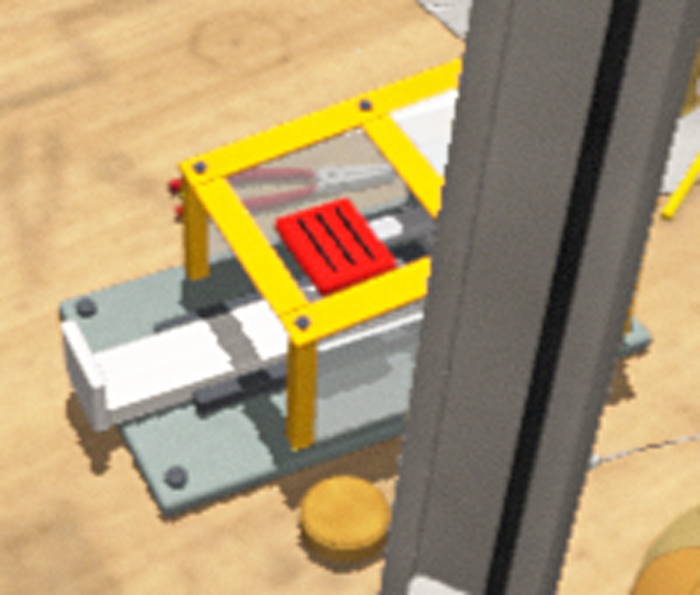

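```bash
cat > h.py <<'E'
import cv2,numpy as np
from cell import get_calibration
def ray(n,uv,z):
    c=get_calibration(n);R=c["R"];C=-R.T@c["t"]
    d=R.T@np.array([(uv[0]-c["cx"])/c["fx"],(uv[1]-c["cy"])/c["fy"],1])
    return C+d*(z-C[2])/d[2]
def proj(n,X):
    c=get_calibration(n);p=c["R"]@np.array(X)+c["t"]
    return np.array([c["fx"]*p[0]/p[2]+c["cx"],c["fy"]*p[1]/p[2]+c["cy"]])
def mask(im,lo,hi):
    m=cv2.inRange(cv2.cvtColor(im,cv2.COLOR_BGR2HSV),np.array(lo),np.array(hi)); return m
E
python3 - <<'E'
from h import *
im=cv2.imread("pics/top0.png")
m=mask(im,(18,150,140),(32,255,255)); m[:105]=0;m[230:]=0;m[:,:260]=0;m[:,360:]=0
cs,_=cv2.findContours(m,cv2.RETR_EXTERNAL,cv2.CHAIN_APPROX_NONE)
c=max(cs,key=cv2.contourArea); print(cv2.contourArea(c))
# 4 sides: line fits
ap=cv2.approxPolyDP(cv2.convexHull(c),6,True)[:,0]; print(ap)
pts=c[:,0].astype(float)
L=[]
for i in range(len(ap)):
    a,b=ap[i].astype(float),ap[(i+1)%len(ap)].astype(float);d=(b-a);l=np.hypot(*d);d/=l;n=np.array([-d[1],d[0]])
    s=(pts-a)@d;e=(pts-a)@n; sel=pts[(s>5)&(s<l-5)&(abs(e)<2.5)]
    vx,vy,x,y=cv2.fitLine(sel.astype(np.float32),cv2.DIST_HUBER,0,.01,.01).ravel();L.append((x,y,vx,vy))
def X(p,q):
    A=np.array([[p[2],-q[2]],[p[3],-q[3]]]);s=np.linalg.solve(A,[q[0]-p[0],q[1]-p[1]]);return np.array([p[0]+s[0]*p[2],p[1]+s[0]*p[3]])
cor=[X(L[i-1],L[i]) for i in range(len(L))]
W=[]
for k in cor:
    front=k[1]>150; w=ray("top",k,.090 if front else .111); W.append(w); print(k,w)
W=np.array(W)[:,:2]
# classify
model=[]
for k in cor:
    front=k[1]>150; left=k[0]<(cor[0][0]+cor[1][0]+cor[2][0]+cor[3][0])/4
    model.append([-.071 if front else .135,.075 if left else -.075])
model=np.array(model)
A,B=model-model.mean(0),W-W.mean(0)
U,S,Vt=np.linalg.svd(A.T@B);R=(Vt.T@np.diag([1,np.linalg.det(Vt.T@U.T)])@U.T)
t=W.mean(0)-R@model.mean(0); yaw=np.degrees(np.arctan2(R[1,0],R[0,0]))
print("yaw",yaw,"press",t,"res mm",1000*(model@R.T+t-W))
r=mask(im,(0,150,100),(8,255,255))|mask(im,(172,150,100),(180,255,255)); r[:165]=0;r[210:]=0;r[:,:285]=0;r[:,325:]=0
r=cv2.morphologyEx(r,cv2.MORPH_CLOSE,np.ones((5,5)));rc=cv2.minAreaRect(cv2.findNonZero(r));print(rc)
p=ray("top",rc[0],.074)[:2];print("pad",p,"in press",R.T@(p-t))
P=lambda x,y,z:np.r_[R@[x,y]+t,z]
for n in("top","side"):
  for q in[(-.071,.075,.09),(-.071,-.075,.09),(-.145,.08,.01),(-.145,-.08,.01),(-.012,0,.074)]: print(n,q,proj(n,P(*q)))
np.savez("press.npz",R=R,t=t)
E
```

```text
6023.0
[[283 115]
 [348 124]
 [336 214]
 [271 205]]
[282.45087 115.05167] [ 0.78326293 -0.02827472  0.111     ]
[348.03107 123.31165] [ 0.76138045 -0.17226187  0.111     ]
[335.96957 213.94157] [ 0.56326784 -0.14228361  0.09      ]
[270.5254  205.07098] [0.5861576  0.00249913 0.09      ]
yaw -8.764776180235437 press [ 0.6418909  -0.08020416] res mm [[ 3.47983414  1.62365989]
 [ 2.50557886 -2.63752727]
 [-2.97619835 -1.22586688]
 [-3.00921465  2.23973426]]
((305.468505859375, 185.54931640625), (25.857141494750977, 19.41902732849121), 6.009005546569824)
pad [ 0.6302349  -0.07745289] in press [-0.01193911  0.00094302]
top (-0.071, 0.075, 0.09) [269.54523122 206.44146917]
top (-0.071, -0.075, 0.09) [336.56629377 215.26937957]
top (-0.145, 0.08, 0.01) [264.36173637 238.90831936]
top (-0.145, -0.08, 0.01) [330.06670069 247.6476857 ]
top (-0.012, 0, 0.074) [305.87663989 185.62946831]
side (-0.071, 0.075, 0.09) [269.07525307 206.12447634]
side (-0.071, -0.075, 0.09) [303.20801128 258.65140668]
side (-0.145, 0.08, 0.01) [234.53500596 245.66119967]
side (-0.145, -0.08, 0.01) [265.28123718 305.0490625 ]
side (-0.012, 0, 0.074) [314.39037745 228.11773931]
```

Run:
```python
from h import *
d=np.load("press.npz");R,t=d["R"],d["t"]
im=cv2.imread("pics/top0.png")
m=mask(im,(0,0,200),(180,45,255)); m[:215]=0;m[260:]=0;m[:,:275]=0;m[:,325:]=0
n,l,s,c=cv2.connectedComponentsWithStats(m);k=1+s[1:,4].argmax();pts=np.argwhere(l==k)[:,::-1]
print(s[k]); 
W=np.array([R.T@(ray("top",p,.05)[:2]-t) for p in pts]);
lo=W[:,0].min();print("near x",lo,"tab y",W[W[:,0]<lo+.008][:,1].min(),W[W[:,0]<lo+.008][:,1].max())
W2=np.array([R.T@(ray("top",p,.024)[:2]-t) for p in pts]);b=W2[W2[:,0]>lo+.03];print("bar y",b[:,1].min(),b[:,1].max())
from cell import telemetry
o=telemetry.get_obs();yaw=np.degrees(np.arctan2(R[1,0],R[0,0]))
for nm,q in dict(pre=(lo-.035,0),face=(lo,0),home=(-.12,0),win=(-.012,0)).items():
    w=R@q+t; dd=w-o["tool_pos"][:2]; a=np.radians(o["tool_rot"][2])
    print(nm,w,"tool cm",100*(dd@[np.cos(a),np.sin(a)]),100*(dd@[np.sin(a),-np.cos(a)]))
```

```text
[290 216  19  31 463]
near x -0.14900376666832293 tab y -0.01628775769130931 0.018959423265941168
bar y -0.01826253452479355 0.019354561672052652
pre [ 0.46003588 -0.05216599] tool cm -53.00290377790665 44.72346411259712
face [ 0.49462716 -0.05749923] tool cm -52.23634277476582 48.13848742561619
home [ 0.52329223 -0.06191877] tool cm -51.6011097327049 50.96844569240727
win [ 0.63003103 -0.07837562] tool cm -49.235721494441755 61.50623191543754
```

>>> {"op": "carry_out", "data": {
  "translation": [
    [-3.5,4.9,0],
    [-7,9.8,0],
    [-10.5,14.7,0],
    [-14,19.6,0],
    [-17.5,24.5,0]
  ],
  "turn": [-0.06,-0.12,-0.18,-0.22,-0.22],
  "gripper": [0,0,0,0,0]
}}

```text
time_s: 0.72
tool_pos: [0.4023, 0.3508, 0.1916]
tool_rot: [-180.0, 0.0, 81.2]
force: [0.7, 0.7, 0.4]
grip_width: 0.0452
```

Run:
```python
from h import *
d=np.load("press.npz");R,t=d["R"],d["t"]
for p in[(297.6,249.5),(287.4+.5,248),(308,251)]:
    print(R.T@(ray("top",p,.05)[:2]-t))
```

```text
[-0.15846908 -0.0009521 ]
[-0.15799649  0.02168922]
[-0.15872899 -0.02517515]
```

>>> {"op": "carry_out", "data": {
  "translation": [
    [-4.8,2.4,0],
    [-9.6,4.8,0],
    [-14.4,7.2,0],
    [-19.2,9.2,0],
    [-24,10.5,0]
  ],
  "turn": [0,0,0,0,0],
  "gripper": [0,0,0,0,0]
}}

```text
time_s: 1.35
tool_pos: [0.4687, 0.0975, 0.1916]
tool_rot: [-180.0, 0.0, 81.2]
force: [1.0, -0.2, 0.8]
grip_width: 0.0018
```

>>> {"op": "carry_out", "data": {
  "translation": [
    [-5,0,0],
    [-10,-0.2,0],
    [-14.8,-0.2,0],
    [-14.8,-0.2,4],
    [-14.8,-0.2,6]
  ],
  "turn": [0,0,0,0,0],
  "gripper": [0,0,0,0,0]
}}

```text
time_s: 1.98
tool_pos: [0.4425, -0.0471, 0.1301]
tool_rot: [-179.9, -0.0, 81.1]
force: [-0.1, 0.2, -0.6]
grip_width: 0.0007
```

```bash
cat > st.py <<'E'
from h import *
import sys
from cell import telemetry,read_camera
d=np.load("press.npz");R,t=d["R"],d["t"]
o=telemetry.get_obs();print(o["time_s"],o["tool_pos"].round(4),o["tool_rot"].round(2),o["force"].round(2),"press mm",(1000*R.T@(o["tool_pos"][:2]-t)).round(1))
n=sys.argv[1]
for c,(a,b,e,f) in dict(top=(100,265,230,390),side=(160,330,220,420)).items():
    im=read_camera(c)[:,:,::-1]; im=im[a:b,e:f]
    cv2.imwrite(f"pics/{c}{n}.png",cv2.resize(im,None,fx=3.5,fy=3.5,interpolation=cv2.INTER_CUBIC))
E
python3 st.py 1
```

```text
1.975 [ 0.4425 -0.0471  0.1301] [-1.7989e+02 -1.0000e-02  8.1080e+01] [-0.15  0.21 -0.63] press mm [-202.1    2.4]
```

View pics/top1.png

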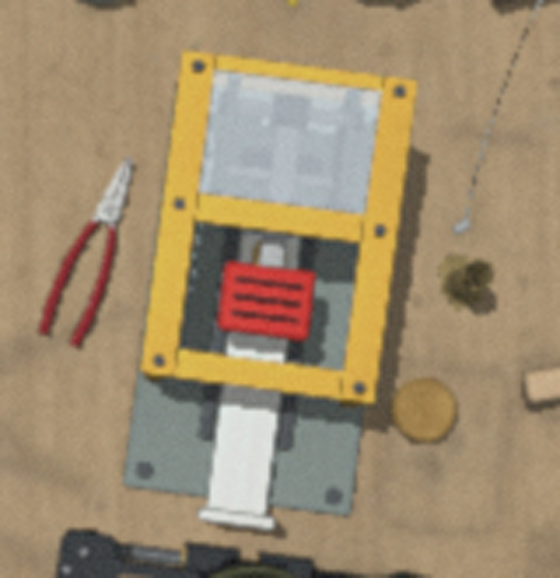

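View pics/side1.png

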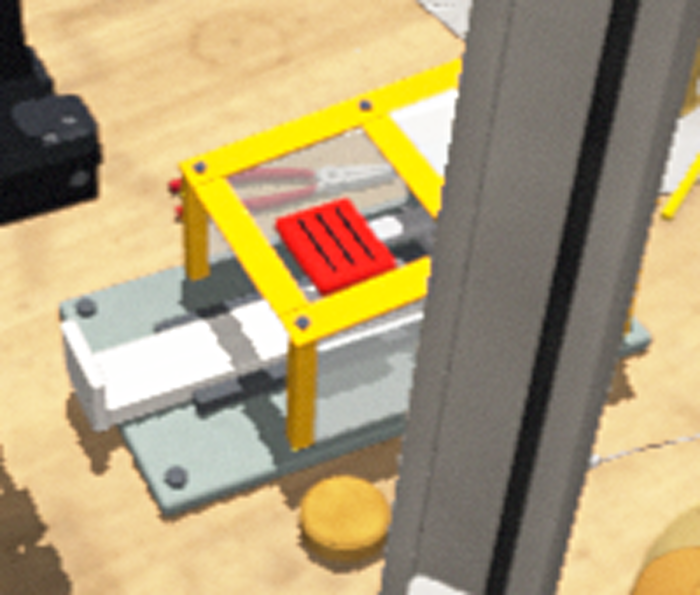

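The gripper body, at the bottom edge of the top view (about 250,560), is squarely behind the tab (240,518), with its long side across the feed. Nothing has moved, so I'm going down behind the tab.

>>> {"op": "carry_out", "data": {
  "translation": [
    [-0.2,0,4],
    [-0.2,0,8],
    [-0.2,0,9.9],
    [-0.2,0,9.9]
  ],
  "turn": [0,0,0,0],
  "gripper": [0,0,0,0]
}}

```text
time_s: 2.58
tool_pos: [0.4428, -0.0484, 0.0324]
tool_rot: [-179.9, 0.1, 81.2]
force: [0.3, -0.3, 0.6]
grip_width: 0.0004
```

```bash
python3 st.py 2
```

```text
2.575 [ 0.4428 -0.0484  0.0324] [-1.7987e+02  5.0000e-02  8.1200e+01] [ 0.31 -0.27  0.57] press mm [-201.6    1.1]
```

View pics/side2.png

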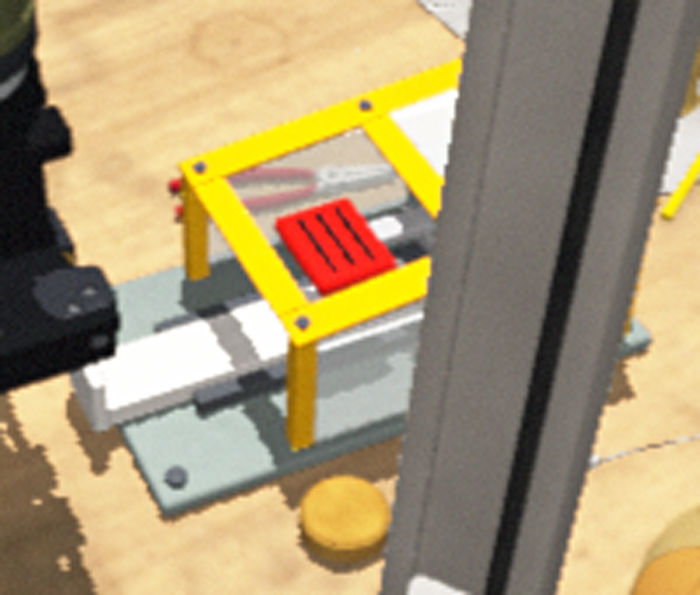

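>>> {"op": "carry_out", "data": {
  "translation": [
    [0,1.2,0],
    [0,2.2,0],
    [0,3,0],
    [0,3.6,0],
    [0,4.2,0]
  ],
  "turn": [0,0,0,0,0],
  "gripper": [0,0,0,0,0]
}}

```text
time_s: 3.3
tool_pos: [0.4854, -0.055, 0.0328]
tool_rot: [-180.0, 0.0, 81.2]
force: [1.0, -0.1, -0.1]
grip_width: 0.0006
```

```bash
python3 st.py 3
```

```text
3.3 [ 0.4854 -0.055   0.0328] [-179.99    0.     81.19] [ 0.99 -0.11 -0.08] press mm [-158.5    1.1]
```

View pics/side3.png

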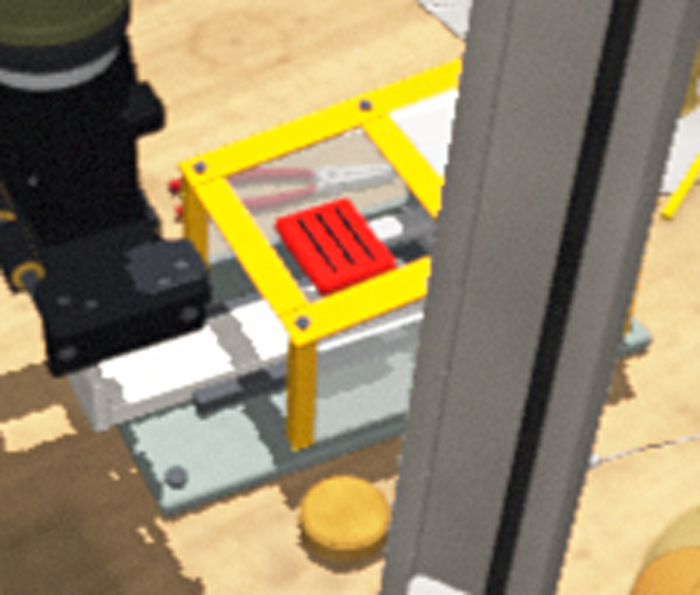

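View pics/top3.png

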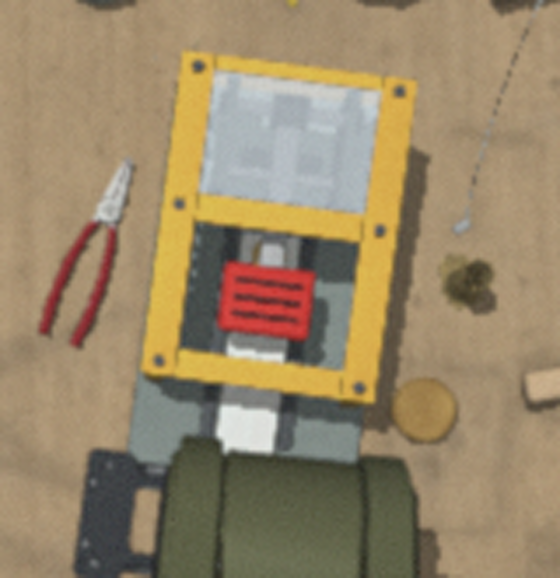

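>>> {"op": "carry_out", "data": {
  "translation": [
    [0,0.5,0],
    [0,1.0,0],
    [0,1.5,0],
    [0,1.5,0]
  ],
  "turn": [0,0,0,0],
  "gripper": [0,0,0,0]
}}

```text
time_s: 3.9
tool_pos: [0.5003, -0.0572, 0.0329]
tool_rot: [180.0, 0.0, 81.2]
force: [-0.3, 0.2, -0.7]
grip_width: 0.0004
```

```bash
python3 st.py 4
```

```text
3.9 [ 0.5003 -0.0572  0.0329] [1.7998e+02 1.0000e-02 8.1190e+01] [-0.3   0.23 -0.71] press mm [-143.4    1.1]
```

View pics/side4.png

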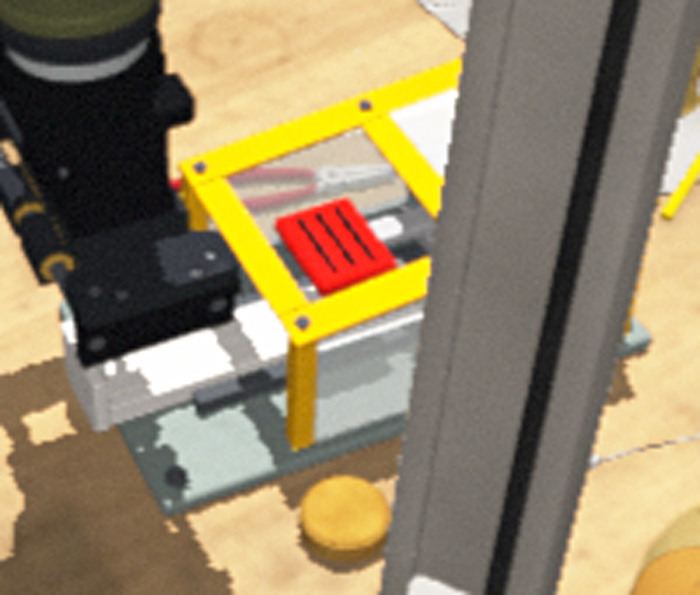

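Run:
```python
from h import *
d=np.load("press.npz");R,t=d["R"],d["t"]
f=lambda n,p,z:print(n,p,z,(1000*(R.T@(ray(n,p,z)[:2]-t))).round(1))
z=lambda x,y:(220+x/3.5,160+y/3.5)
f("side",z(100,430),.014); f("side",z(90,378),.05); f("side",z(65,322),.05)
f("side",z(165,515),.0); f("side",z(62,303),.01)
f("side",z(183,166),.09);f("side",z(303,340),.09)
P=lambda x,y,zz:np.r_[R@[x,y]+t,zz]
for q in[(-.143,0,.025),(-.143,0,.095),(-.105,-.095,.095),(-.158,-.025,.014),(-.158,-.025,.05)]:
    p=proj("side",P(*q));print(q,(p-[220,160])*3.5)
```

```text
side (248.57142857142858, 282.8571428571429) 0.014 [-154.7  -24.2]
side (245.71428571428572, 268.0) 0.05 [-156.4  -19.9]
side (238.57142857142858, 252.0) 0.05 [-154.5   22.4]
side (267.14285714285717, 307.1428571428571) 0.0 [-141.1  -78.2]
side (237.71428571428572, 246.57142857142856) 0.01 [-140.1   75. ]
side (272.2857142857143, 207.42857142857144) 0.09 [-66.9  69. ]
side (306.57142857142856, 257.1428571428571) 0.09 [-64.3 -74.2]
(-0.143, 0, 0.025) [103.39282527 376.9824984 ]
(-0.143, 0, 0.095) [ 95.84032085 281.41092094]
(-0.105, -0.095, 0.095) [244.02568353 388.14660819]
(-0.158, -0.025, 0.014) [ 94.62506905 433.12354025]
(-0.158, -0.025, 0.05) [ 90.53868752 385.90094786]
```

Run:
```python
from h import *
from cell import read_camera
im=read_camera("side")[:,:,::-1]
cv2.imwrite("pics/side5.png",cv2.resize(im[100:320,130:340],None,fx=2.7,fy=2.7,interpolation=cv2.INTER_CUBIC))
im=read_camera("top")[:,:,::-1]
cv2.imwrite("pics/top5.png",cv2.resize(im[150:350,180:420],None,fx=2.9,fy=2.9,interpolation=cv2.INTER_CUBIC))
```

```text
(no output)
```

View pics/side5.png

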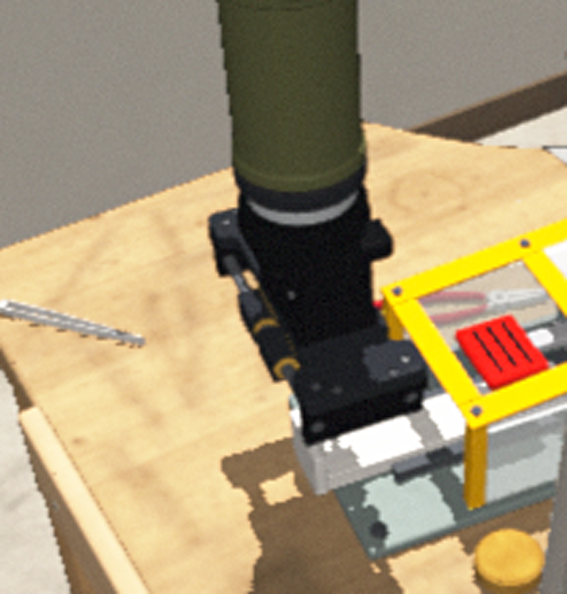

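View pics/top5.png

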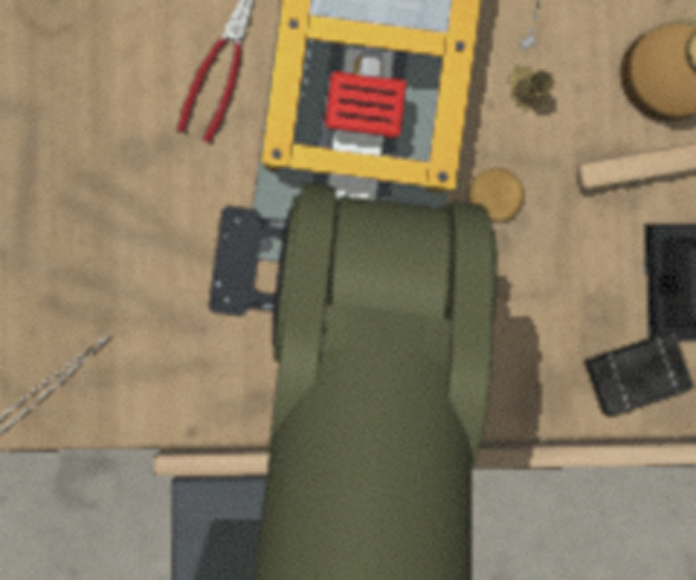

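Run:
```python
from h import *
d=np.load("press.npz");R,t=d["R"],d["t"]
for n in("side","top"):
    c=get_calibration(n);print(n,(-c["R"].T@c["t"]).round(3))
for zz in(.095,.12,.15):
    for p in[(232,207),(212,305),(258,212)]:
        u=(180+p[0]/2.9,150+p[1]/2.9);print("top",zz,p,(1000*(R.T@(ray("top",u,zz)[:2]-t))).round())
    for p in[(425,405),(305,443),(295,380),(345,342),(425,350)]:
        u=(130+p[0]/2.7,100+p[1]/2.7);print("side",zz,p,(1000*(R.T@(ray("side",u,zz)[:2]-t))).round())
```

```text
side [ 0.225 -0.617  0.7  ]
top [ 0.519 -0.018  0.935]
top 0.095 (232, 207) [-107.   91.]
top 0.095 (212, 305) [-182.   96.]
top 0.095 (258, 212) [-108.   71.]
side 0.095 (425, 405) [-89. -50.]
side 0.095 (305, 443) [-170.  -50.]
side 0.095 (295, 380) [-156.    5.]
side 0.095 (345, 342) [-113.   25.]
side 0.095 (425, 350) [-68.  -4.]
top 0.12 (232, 207) [-108.   90.]
top 0.12 (212, 305) [-181.   95.]
top 0.12 (258, 212) [-109.   70.]
side 0.12 (425, 405) [-99. -72.]
side 0.12 (305, 443) [-176.  -72.]
side 0.12 (295, 380) [-163.  -20.]
side 0.12 (345, 342) [-122.   -0.]
side 0.12 (425, 350) [-79. -28.]
top 0.15 (232, 207) [-108.   88.]
top 0.15 (212, 305) [-179.   93.]
top 0.15 (258, 212) [-110.   69.]
side 0.15 (425, 405) [-111.  -99.]
side 0.15 (305, 443) [-184.  -99.]
side 0.15 (295, 380) [-172.  -49.]
side 0.15 (345, 342) [-133.  -31.]
side 0.15 (425, 350) [-92. -57.]
```

The slide hasn't moved, although by the reported pose the fingers should be past the tab face. They may be above it, so I'm backing off to look.

>>> {"op": "carry_out", "data": {
  "translation": [
    [0,-3,0],
    [0,-6,0],
    [0,-6,0]
  ],
  "turn": [0,0,0],
  "gripper": [0,0,0]
}}

```text
time_s: 4.47
tool_pos: [0.4386, -0.0474, 0.0325]
tool_rot: [-179.9, -0.1, 81.2]
force: [0.5, 0.0, 0.0]
grip_width: 0.0002
```

```bash
python3 st.py 6
python3 - <<'E'
from h import *
from cell import read_camera
d=np.load("press.npz");R,t=d["R"],d["t"]
im=np.ascontiguousarray(read_camera("side")[:,:,::-1])
x=cv2.resize(im[100:320,130:340],None,fx=2.7,fy=2.7,interpolation=cv2.INTER_CUBIC)
cv2.imwrite("pics/side6f.png",x)
from cell import telemetry
p=telemetry.get_obs()["tool_pos"]
for dz in(-.008,0,.062,.112):print(dz,(proj("side",p+[0,0,dz])-[130,100])*2.7)
E
```

```text
4.475 [ 0.4386 -0.0474  0.0325] [-1.7991e+02 -8.0000e-02  8.1220e+01] [0.48 0.04 0.04] press mm [-205.9    1.5]
-0.008 [238.44084921 478.28409469]
0 [237.29929514 470.23634777]
0.062 [227.97735336 404.51836684]
0.112 [219.78825124 346.78669783]
```

View pics/side6f.png

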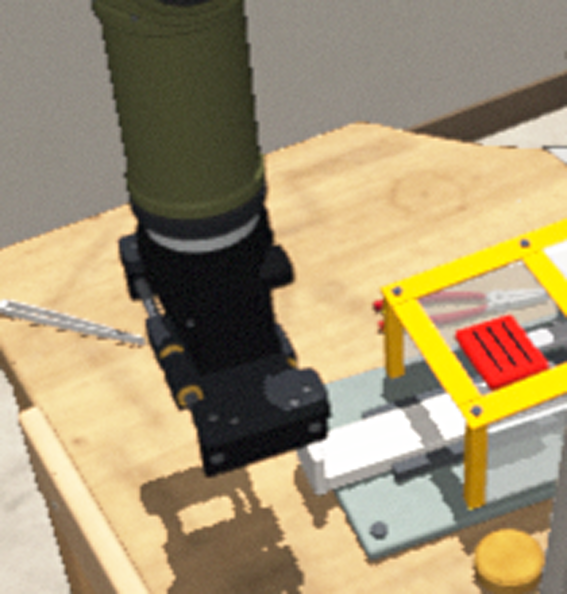

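>>> {"op": "carry_out", "data": {
  "translation": [
    [0,0,-3],
    [0,0,-3],
    [0,0,-3],
    [0,0,-3]
  ],
  "turn": [0,0,0,0],
  "gripper": [1,1,1,1]
}}

```text
time_s: 5.12
tool_pos: [0.4401, -0.0481, 0.062]
tool_rot: [-179.9, 0.0, 81.2]
force: [0.3, 0.3, 0.7]
grip_width: 0.0325
```

Run:
```python
from h import *
from cell import read_camera,telemetry
im=np.ascontiguousarray(read_camera("side")[:,:,::-1])
x=cv2.resize(im[120:320,130:330],None,fx=2.95,fy=2.95,interpolation=cv2.INTER_CUBIC)
cv2.imwrite("pics/side7.png",x)
o=telemetry.get_obs();p=o["tool_pos"];a=np.radians(o["tool_rot"][2]);ex=np.array([np.cos(a),np.sin(a),0])
for w in(-.0435,-.0585):
  for dz in(-.008,.062):print(w,dz,(proj("side",p+w*ex+[0,0,dz])-[130,120])*2.95)
```

```text
-0.0435 -0.008 [276.79633503 483.59465696]
-0.0435 0.062 [265.57722931 399.09896533]
-0.0585 -0.008 [285.17954367 502.03881695]
-0.0585 0.062 [274.29486586 417.47857257]
```

View pics/side7.png

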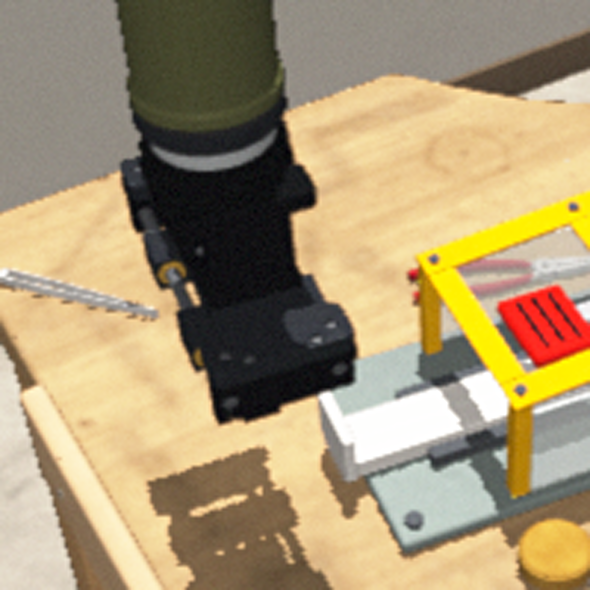

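>>> {"op": "carry_out", "data": {
  "translation": [
    [0,0,0],
    [0,0,0],
    [0,0,0],
    [0,0,0],
    [0,0,0]
  ],
  "turn": [0,0,0,0,0],
  "gripper": [1,1,1,1,1]
}}

```text
time_s: 5.8
tool_pos: [0.4407, -0.048, 0.0629]
tool_rot: [180.0, -0.0, 81.2]
force: [0.4, 0.2, 0.2]
grip_width: 0.0838
```

Run:
```python
from h import *
from cell import read_camera,telemetry
im=np.ascontiguousarray(read_camera("side")[:,:,::-1])
x=cv2.resize(im[120:320,130:330],None,fx=2.95,fy=2.95,interpolation=cv2.INTER_CUBIC)
cv2.imwrite("pics/side8.png",x)
im=np.ascontiguousarray(read_camera("top")[:,:,::-1])
cv2.imwrite("pics/top8.png",cv2.resize(im[150:350,180:420],None,fx=2.9,fy=2.9,interpolation=cv2.INTER_CUBIC))
```

```text
(no output)
```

View pics/side8.png

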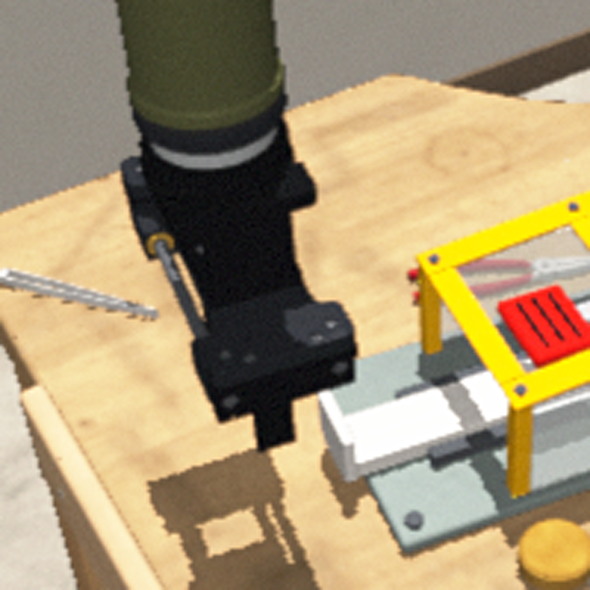

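View pics/top8.png

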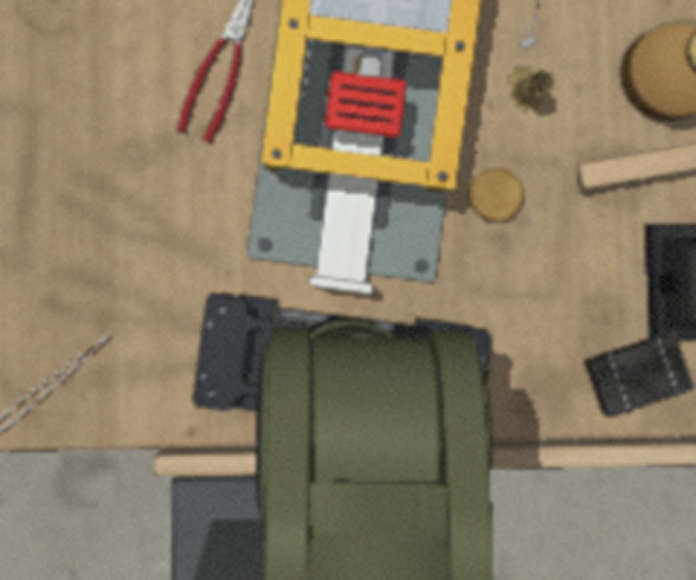

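The open finger's tip shows at (258–295, 441–450), but the reported pose puts it near (265–303, 497–508). The fingertips are therefore about 48 mm higher than the state says. The body edge measured earlier, at z ≈ 0.146, gives the same offset. I'll pin it down before going lower.

Run:
```python
from h import *
from cell import telemetry
from scipy.optimize import least_squares
o=telemetry.get_obs();p=o["tool_pos"];a=np.radians(o["tool_rot"][2]);ex=np.array([np.cos(a),np.sin(a),0]);ey=np.array([np.sin(a),-np.cos(a),0])
w=-(o["grip_width"]/2+.015)
obs=[((258,450),-1),((295,441),1)]
f=lambda s:np.concatenate([(proj("side",p+w*ex+sg*.0095*ey+s[1]*ey+[0,0,-.008+s[0]])-[130,120])*2.95-np.array(q) for q,sg in obs])
r=least_squares(f,[0,0]);print(r.x,r.fun)
print([c for c in [proj("side",p+w*ex+[0,0,-.008])]])
```

```text
[ 0.04638306 -0.00109445] [ 2.06239945  0.75387129 -2.10029098 -0.79554141]
[array([226.77557753, 289.45153502])]
```

>>> {"op": "carry_out", "data": {
  "translation": [
    [0,0,0],
    [0,0,0],
    [0,0,0],
    [0,0,1],
    [0,0,2]
  ],
  "turn": [0,0,0,0,0],
  "gripper": [0.3,0.3,0.3,0.3,0.3]
}}

```text
time_s: 6.52
tool_pos: [0.4404, -0.0479, 0.042]
tool_rot: [-180.0, -0.0, 81.2]
force: [-0.1, 0.8, 0.4]
grip_width: 0.0449
```

>>> {"op": "carry_out", "data": {
  "translation": [
    [0,0,1.5],
    [0,0,3],
    [0,0,4.5],
    [0,0,5.5],
    [0,0,5.5]
  ],
  "turn": [0,0,0,0,0],
  "gripper": [0,0,0,0,0]
}}

```text
time_s: 7.15
tool_pos: [0.4399, -0.0481, -0.0131]
tool_rot: [-179.9, 0.0, 81.2]
force: [-0.4, 0.5, -0.6]
grip_width: 0.002
```

```bash
python3 st.py 9
python3 - <<'E'
from h import *
from cell import read_camera,telemetry
im=np.ascontiguousarray(read_camera("side")[:,:,::-1])
x=cv2.resize(im[120:320,130:330],None,fx=2.95,fy=2.95,interpolation=cv2.INTER_CUBIC)
cv2.imwrite("pics/side9f.png",x)
E
```

```text
7.15 [ 0.4399 -0.0481 -0.0131] [-1.799e+02  4.000e-02  8.118e+01] [-0.44  0.51 -0.57] press mm [-204.6    0.9]
```

View pics/side9f.png

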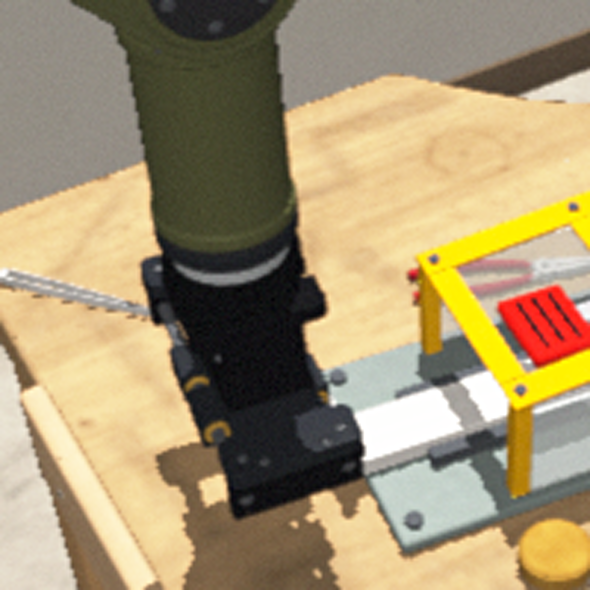

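>>> {"op": "carry_out", "data": {
  "translation": [
    [0,1.5,0],
    [0,2.7,0],
    [0,3.5,0],
    [0,4.2,0],
    [0,5,0]
  ],
  "turn": [0,0,0,0,0],
  "gripper": [0,0,0,0,0]
}}

```text
time_s: 7.92
tool_pos: [0.4898, -0.0557, -0.0125]
tool_rot: [-179.9, 0.0, 81.2]
force: [-1.3, -0.5, 0.4]
grip_width: 0.0006
```

```bash
python3 st.py 10
```

```text
7.925 [ 0.4898 -0.0557 -0.0125] [-179.93    0.     81.19] [-1.35 -0.48  0.4 ] press mm [-154.     1.1]
```

View pics/side10.png

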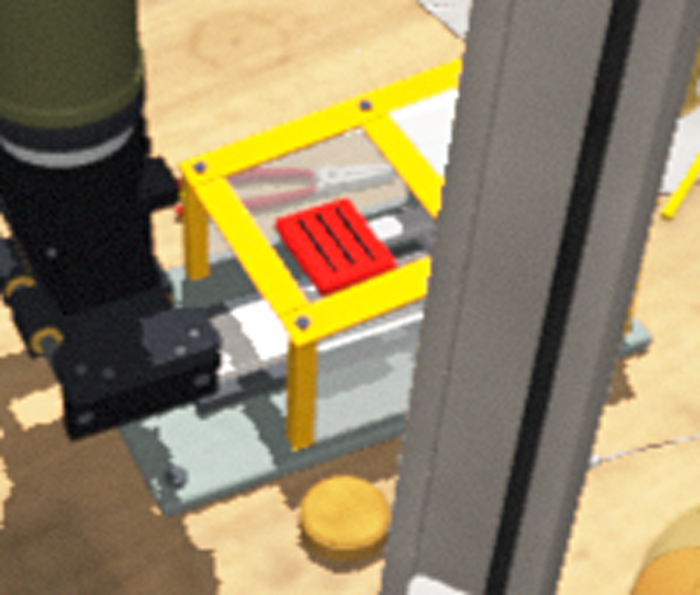

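View pics/top10.png

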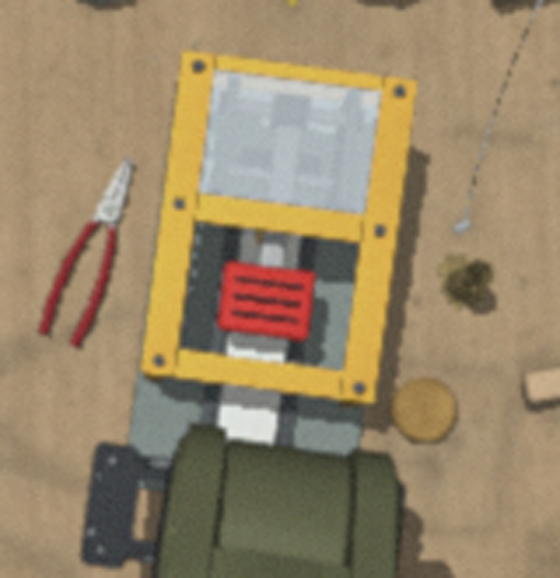

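The slide is moving: its bright far end in the window went up the picture, from about (270,250) to (272,240), and the force along the push is -1.3 N.

>>> {"op": "carry_out", "data": {
  "translation": [
    [0,0.6,0],
    [0,1.2,0],
    [0,1.7,0],
    [0,2.1,0]
  ],
  "turn": [0,0,0,0],
  "gripper": [0,0,0,0]
}}

```text
time_s: 8.52
tool_pos: [0.511, -0.0588, -0.0122]
tool_rot: [-180.0, -0.0, 81.2]
force: [-1.7, 0.2, 0.2]
grip_width: 0.0005
```

>>> {"op": "carry_out", "data": {
  "translation": [
    [0,0.15,0],
    [0,0.3,0],
    [0,0.45,0]
  ],
  "turn": [0,0,0],
  "gripper": [0,0,0]
}}

```text
time_s: 8.9
tool_pos: [0.5141, -0.0593, -0.0123]
tool_rot: [-179.9, -0.0, 81.2]
force: [-6.5, 1.7, 4.2]
grip_width: 0.0005
```

```bash
python3 st.py 11
```

```text
8.9 [ 0.5141 -0.0593 -0.0123] [-1.7986e+02 -1.0000e-02  8.1190e+01] [-6.49  1.71  4.19] press mm [-129.5    1.2]
```

View pics/side11.png

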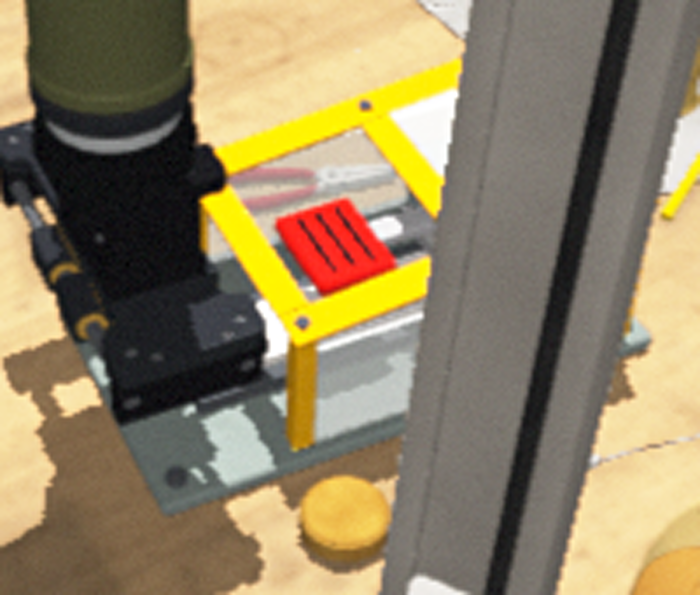

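>>> {"op": "carry_out", "data": {
  "translation": [
    [0,0.2,0],
    [0,0.3,0],
    [0,0.3,0]
  ],
  "turn": [0,0,0],
  "gripper": [0,0,0]
}}

```text
time_s: 9.38
tool_pos: [0.5138, -0.0593, -0.0129]
tool_rot: [-179.5, -0.0, 81.2]
force: [-11.0, 1.6, 8.4]
grip_width: 0.0001
```

>>> {"op": "carry_out", "data": {
  "translation": [
    [0,-0.5,0],
    [0,-3,0],
    [0,-6,0],
    [0,-8,0],
    [0,-8,0]
  ],
  "turn": [0,0,0,0,0],
  "gripper": [0,0,0,0,0]
}}

```text
time_s: 10.0
tool_pos: [0.4392, -0.0474, -0.0119]
tool_rot: [179.9, -0.1, 81.2]
force: [0.5, 0.3, -0.2]
grip_width: 0.0007
```

>>> {"op": "carry_out", "data": {
  "translation": [
    [0,0,-5],
    [0,0,-10],
    [0,0,-15],
    [0,0,-18],
    [0,0,-18]
  ],
  "turn": [0,0,0,0,0],
  "gripper": [0,0,0,0,0]
}}

```text
time_s: 10.62
tool_pos: [0.4428, -0.0478, 0.171]
tool_rot: [179.6, -0.1, 81.2]
force: [0.4, 0.3, -0.2]
grip_width: 0.0004
```

```bash
python3 st.py 12
```

```text
10.625 [ 0.4428 -0.0478  0.171 ] [ 1.7955e+02 -1.3000e-01  8.1180e+01] [ 0.36  0.35 -0.16] press mm [-201.7    1.7]
```

View pics/side12.png

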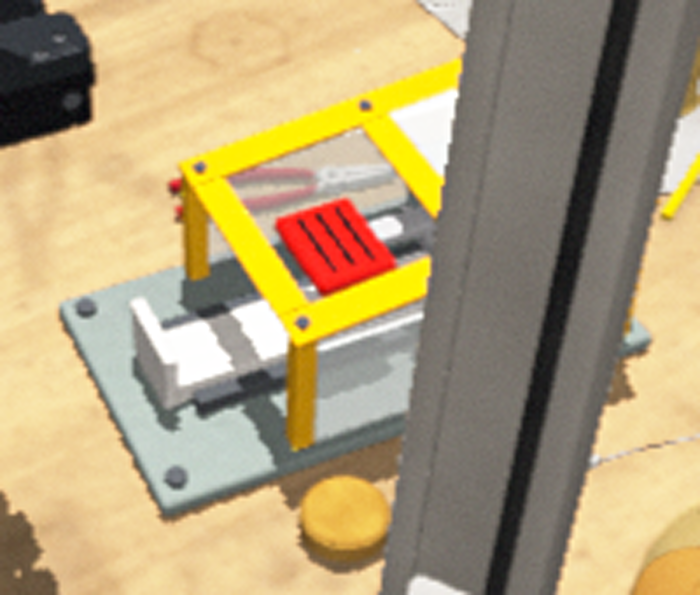

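View pics/top12.png

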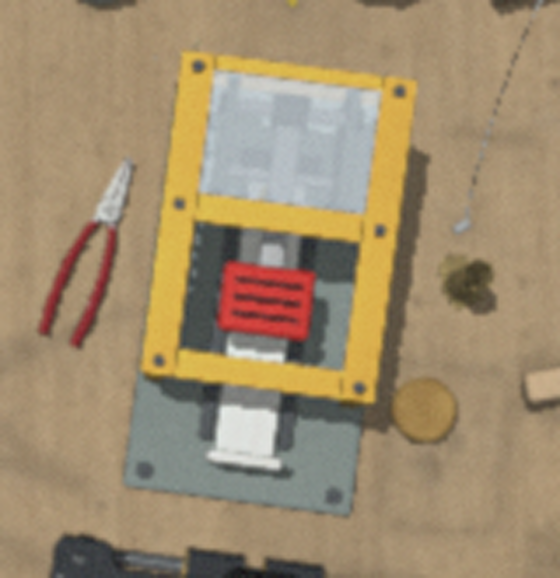

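>>> {"op": "carry_out", "data": {
  "translation": [
    [-0.1,5,0],
    [-0.1,10,0],
    [-0.1,15,0],
    [-0.1,19,0],
    [-0.1,19,0]
  ],
  "turn": [0,0,0,0,0],
  "gripper": [0,0,0,0,0]
}}

```text
time_s: 11.35
tool_pos: [0.6277, -0.0783, 0.1643]
tool_rot: [-179.8, 0.2, 81.2]
force: [-0.5, -0.7, -0.2]
grip_width: 0.0001
```

```bash
python3 st.py 13;python3 - <<'E'
from h import *
d=np.load("press.npz");R,t=d["R"],d["t"]
print("tab near",1000*(R.T@(ray("top",(230+245/3.5,100+465/3.5),.05)[:2]-t)))
E
```

```text
11.35 [ 0.6277 -0.0783  0.1643] [-179.8     0.2    81.18] [-0.49 -0.68 -0.19] press mm [-14.3  -0.3]
tab near [-119.72376418   -1.57321955]
```

View pics/side13.png

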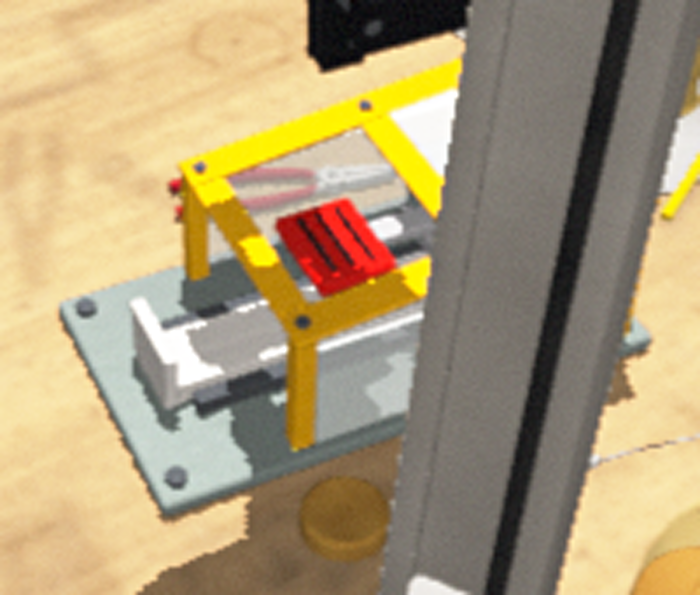

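View pics/top13.png

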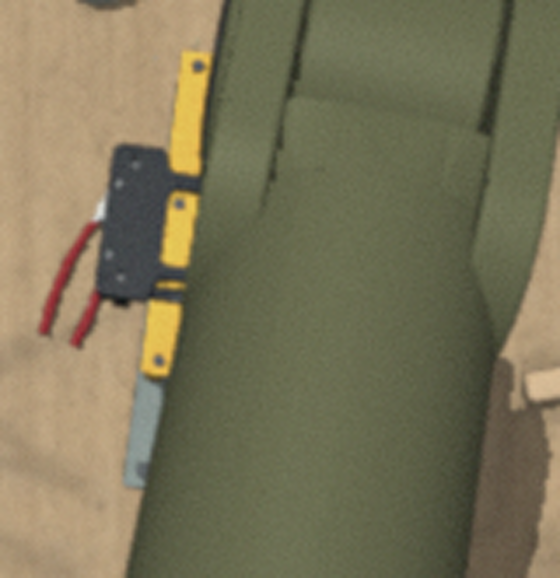

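>>> {"op": "carry_out", "data": {
  "translation": [
    [0,0.2,3],
    [0,0.2,6],
    [0,0.2,9],
    [0,0.2,10.5],
    [0,0.2,10.5]
  ],
  "turn": [0,0,0,0,0],
  "gripper": [0,0,0,0,0]
}}

```text
time_s: 12.08
tool_pos: [0.6275, -0.0778, 0.0623]
tool_rot: [-179.9, -0.0, 81.2]
force: [-0.3, 0.2, 0.1]
grip_width: 0.0004
```

```bash
python3 st.py 14
```

```text
12.075 [ 0.6275 -0.0778  0.0623] [-1.799e+02 -2.000e-02  8.119e+01] [-0.32  0.2   0.11] press mm [-14.6   0.2]
```

View pics/side14.png

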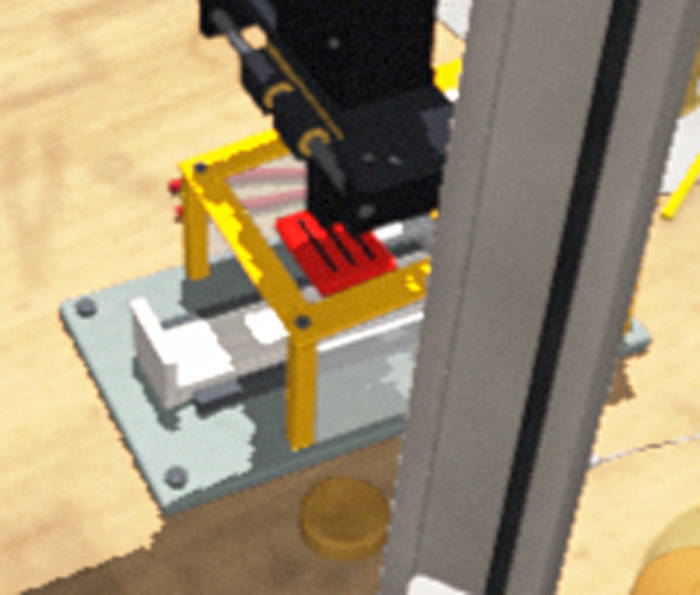

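>>> {"op": "carry_out", "data": {
  "translation": [
    [0,0.2,1],
    [0,0.2,2],
    [0,0.2,2.8],
    [0,0.2,3.4],
    [0,0.2,3.4]
  ],
  "turn": [0,0,0,0,0],
  "gripper": [0,0,0,0,0]
}}

```text
time_s: 12.8
tool_pos: [0.6316, -0.0784, 0.0293]
tool_rot: [179.9, -0.0, 81.2]
force: [-0.4, -0.3, 6.5]
grip_width: 0.0002
```

>>> {"op": "carry_out", "data": {
  "translation": [
    [0,0,0.5],
    [0,0,1],
    [0,0,1.4],
    [0,0,1.4]
  ],
  "turn": [0,0,0,0],
  "gripper": [0,0,0,0]
}}

```text
time_s: 13.3
tool_pos: [0.6329, -0.0786, 0.019]
tool_rot: [179.8, -0.1, 81.2]
force: [-5.1, 1.9, 21.7]
grip_width: 0.0006
```

```bash
python3 st.py 15
```

```text
13.3 [ 0.6329 -0.0786  0.019 ] [ 1.7978e+02 -1.0000e-01  8.1180e+01] [-5.14  1.92 21.72] press mm [-9.1  0.2]
```

View pics/side15.png

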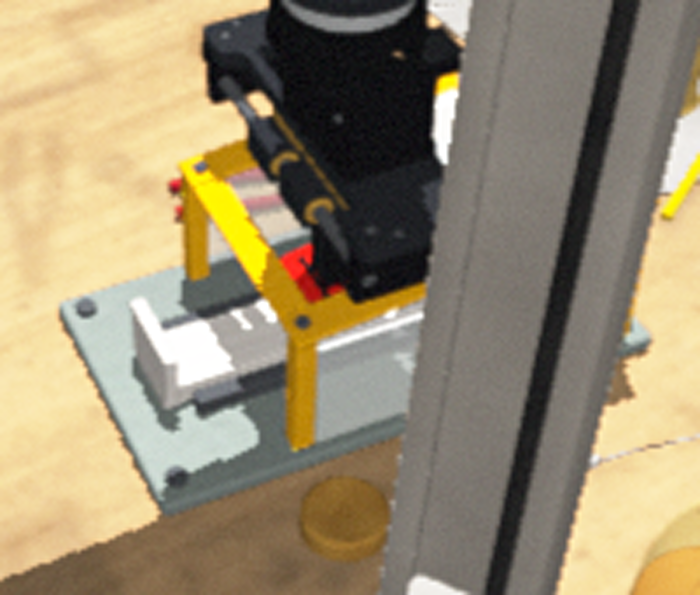

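Run:
```python
from h import *
d=np.load("press.npz");R,t=d["R"],d["t"]
for a in(0,.1,.15,.18,.2):
    s=[]
    for y in(.03,-.03):
        v=np.array([-.035-.115,.074-.068]);x=np.cos(a)*v[0]+np.sin(a)*v[1];z=np.sin(a)*v[0]+np.cos(a)*v[1]
        s.append(((proj("side",np.r_[R@[.115+x,y]+t,.068+z])-[220,160])*3.5).round())
    print(a,s)
im=cv2.imread("pics/side15.png")[150:350,180:440];im=cv2.convertScaleAbs(im,alpha=1.6,beta=20)
cv2.imwrite("pics/side15z.png",cv2.resize(im,None,fx=2.9,fy=2.9))
```

```text
0 [array([267., 216.]), array([316., 287.])]
0.1 [array([269., 236.]), array([318., 307.])]
0.15 [array([271., 245.]), array([320., 317.])]
0.18 [array([272., 250.]), array([321., 322.])]
0.2 [array([273., 254.]), array([322., 326.])]
```

View pics/side15z.png

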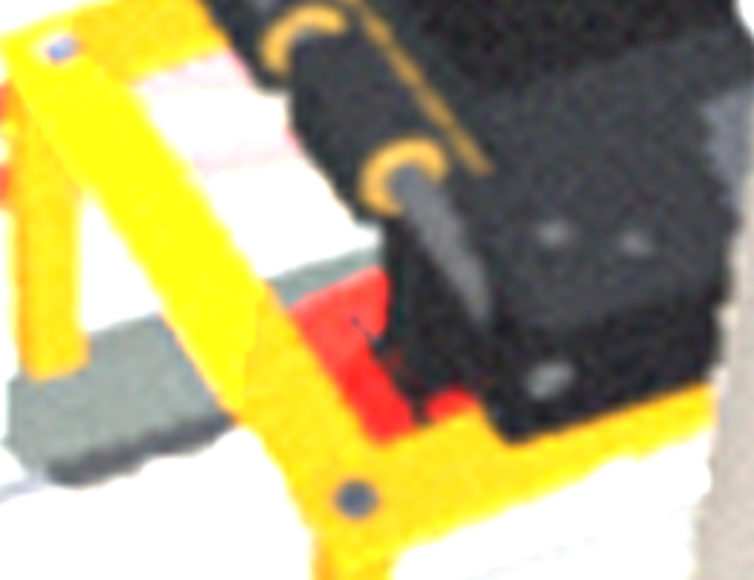

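>>> {"op": "carry_out", "data": {
  "translation": [
    [0,0,0],
    [0,0,0.1],
    [0,0,0.1],
    [0,0,0.1]
  ],
  "turn": [0,0,0,0],
  "gripper": [0,0,0,0]
}}

```text
time_s: 13.9
tool_pos: [0.6329, -0.0786, 0.0187]
tool_rot: [179.8, -0.1, 81.2]
force: [-7.1, 2.2, 24.5]
grip_width: 0.0009
```

```bash
python3 st.py 16;python3 st.py 17
```

```text
13.9 [ 0.6329 -0.0786  0.0187] [ 1.7976e+02 -1.2000e-01  8.1180e+01] [-7.07  2.2  24.53] press mm [-9.1  0.2]
14.0 [ 0.633  -0.0786  0.0187] [ 1.7976e+02 -1.2000e-01  8.1180e+01] [-6.91  0.68 25.91] press mm [-9.1  0.2]
```

View pics/side17.png

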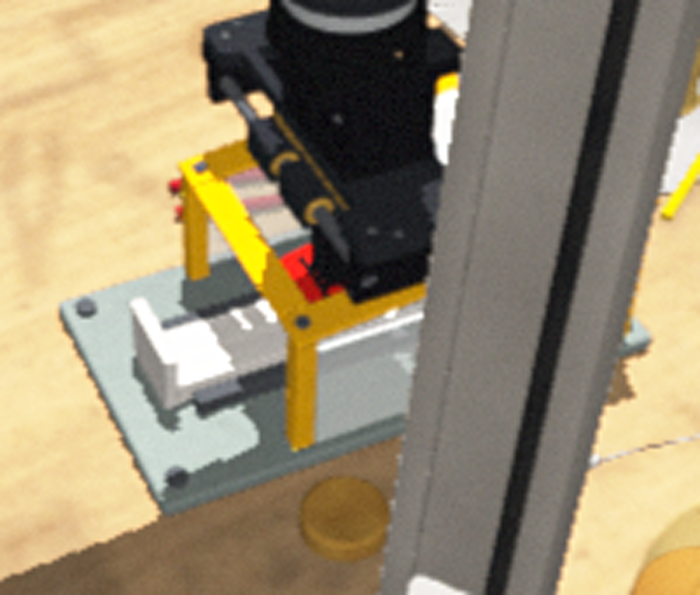

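The pad is held against the hard stop: 1 mm more command moved it only 0.3 mm and added about 3 N. The tab is still at (150,350), where it was with the slide home.

```bash
python3 -c "
from cell import sign_off;print(sign_off())"
```

```text
the job is handed in; nothing more can be done
None
```

I pushed the feed slide home by its tab. Then I went down through the guard window and pressed the red pad to its end stop. I handed the job in at about 14 s, still holding the pad down; no verdict was reported.

**Slide:** contact force rose to about 11 N at the stop. The top camera put the tab's near face at x = -119.7 mm, against -120 mm when home. The tab still looked unmoved in the side view while the lever was held down.

**Lever:** the force on the pad was about 25 N, against the 9 N needed to hold it down. An extra 1 mm of command moved the tool only 0.3 mm. The pad's drop in the side view matched about 0.20 rad.

**Guard and bystanders:** I saw no contact with the guard or the wax puck, pliers and tube. The tweezers were last in view before the lever was pressed, and the gripper never went near them. I judged all of this from pictures, and the arm hid parts of the scene near the end.

**What disagreed:** the fingertips are really about 40 to 47 mm higher than the reported tool height. The camera gave about 47 mm and the lever contact about 38 mm. Because of this, my first push passed over the tab without touching it. I found the error in the side view, corrected for it and pushed again. The side camera also read about 4 to 6 mm off in x compared with the top camera.

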